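Turn a chart leaf over its spine

ROBOT

A 7-joint arm with a two-finger parallel gripper is mounted at the origin on a cart in front of the work surface, level with it; the furniture and walls round the work are solid. World frame = base frame: x ahead of the robot, y to its left, z up, the work surface at z = 0. Lengths are in m, angles in rad, forces in N, time in s.
With the tool pointing down it reaches from about 0.35 to 0.9 m from the base axis. Payload 8.1 kg.
Tool frame: the origin (TCP) lies midway between the tips of the shut fingers; the grasp point (between the pads) lies 19 mm behind it; z points along the fingers, x is the direction in which the jaws open and shut, and the axes are right-handed (so a half turn about z gives the same grasp; the last joint's range is limited). The gripper opens to 92 mm and grips with 3 to 60 N. Pads are 19 mm wide; open, the fingers measure 130 mm over their backs; the gripper's body (75 mm by 190 mm) begins 47 mm behind the grasp point.
Start: joints at [1.029, 0.434, 0.025, 1.573, -0.012, 1.134, -0.075], TCP at [0.266, -0.566, 0.227] pointing down, gripper open.
Joint ranges: [-2.62, 2.62], [-0.44, 2.09], [-1.27, 1.32], [0.08, 2.57], [-1.32, 4.46], [0.12, 2], [-2.74, 2.74]. Speed limits (rad/s): [2.22, 2.22, 3.01, 3.01, 3.14, 3.14, 3.14].

INTERFACE

Orientations are given as a rotation vector (axis times angle).
In Python, from cell import arm gives the robot as it stands. The module is installed in compiled form; this text tells all that it offers.
- The arm moves only by the tool play_rows, never from a script. Its argument "motion" is a list of rows, each a list of 7 numbers: the gripper's target within -1 to 1 (fully open at 1, half-way at 0, shut at -1), then the shift along the tool's x, y, z in mm, then the turn, a rotation vector about the tool's x, y, z in rad. In form: [[claw, tx, ty, tz, ax, ay, az], ...]. A call has 1 to 10 rows; each row is the pose to reach, as a shift and turn from the pose measured when the call began, along the tool's axes at that moment; what a row does not reach only later rows make up. A row lasts 1/10 s, in which the tool goes at most 50 mm and 8.59 degrees, less where a joint would pass 70% of its speed; a pose out of reach is approached as far as the arm can. A call with a gripper value outside its range is refused whole. The fingers move at their own pace and stop on an object; "force" is the grip in N (left out, the last holds). Time passes only in rows, so rows that repeat a pose let the fingers close. It gives the time, the measured TCP pose, the force and the opening at its end, in the units of the state.
- arm.observe(): the state, without advancing time (a new reading comes with each control period).
- arm.get_image(name): name is "side" or "top" or "wrist"; returns a dict with "img" (400x640x3 uint8, blue, green, red), "depth" (400x640 float32, m along the optical axis (not along the pixel's ray), 0 where there is no reading), "K" (3x3 intrinsics, pixels), "rvec" (rotation vector, rad) and "tvec" (3), from world to camera coordinates, as OpenCV has them. Camera axes: x right, y down, z forward; pixel columns grow to the right and rows downward; lengths in m; the calibration is good to about 2 mm. The wrist camera is an equidistant fisheye: a pixel r from the principal point sees the ray r / f radians off the axis. A picture is of the moment at which its call begins.
- arm.sign_off(): hands the job in, once; it reports no verdict.
Trained networks look in a picture, given as the dict that the camera call returned (one of the last four; its "shot" number tells which), for a name from the list of things; names that differ only in an ending like _2 or _b are one class to them, and where a whole thing is asked for, a point or a joint stands for the part that bears it (a point fixed in the world has none). Each returns a list of dicts, best first, with "score" (0 to 1); they miss things now and then, are a little off and sometimes report something else, mostly with a low value. They report only what shows in the picture. A call takes as long as a camera call.
- arm.look_for(picture, query): "box" ([left, top, width, height] as shares, 0 to 1, of the picture: columns of its width, rows of its height, round what is visible of it).
The state is a dict: "clock": time; "joints": joint angles; "dq": joint speeds; "joint_efforts": joint torques, N m; "position": TCP position; "ee_rot": TCP orientation; "force": force on the tool from outside, world axes, zero at the start; "ft_torque": the same for the moment, N m; "width": opening from 0.0 (shut) to 1.0 (fully open).
Only numpy, scipy, OpenCV 4.12 (cv2) and the standard library are available. Lean on these libraries where they do the work, as an engineer would, in place of code of your own. Each camera call takes 0.05 s, during which the arm holds its last target. There are 200 camera calls.

TASK

The small grey V-shaped stand holds two white ruled chart leaves, one on top of the other, on its left wing. With your fingertips push the upper leaf by its tab (the one farther from the robot) up and over the spine, and press it down until it lies flat on the bare right wing; do it gently, without gripping the leaf or slapping it over. Leave the lower leaf lying on the left wing, and do not disturb the two blue screw caps and the marker behind the stand.

Things in the scene. Friction and masses are not known exactly. Their poses are not given: they have to be found in the camera images.
- stand: Fixed grey V-shaped chart stand, 177 mm along its spine, 95 mm tall, 200 mm across the wings. Origin: centre of its underside, on the worktop. x runs along the spine, away from the robot at yaw 0; y to the left wing, where the leaves lie; z up. Both wings rise 30 degrees (0.524 rad) outward from the spine and end 111 mm from it along the slope.
- spine (a point): Middle of the spine rod, the common hinge axis of both leaves: 35 mm above the worktop, axis along the stand's x. Axes as the stand's.
- upper_leaf (a joint): Hinge of the upper leaf about the spine, rad. 0 = flat on the left wing, 1.047 = upright, 2.094 = flat on the right wing (both ends are stops). Starts between 0.03 and 0.22. Stiff: the leaf stays at any angle where it is left, does not fall by itself, and takes 1 to 1.5 N at the tab to turn.
- upper_leaf_tab (a point): Middle of the outer edge of the upper leaf's tab, 138 mm from the spine axis, 50 mm from the stand's middle towards +x. Tab 45 mm wide along the spine, 27 mm beyond the leaf. Leaf: rigid white plate 4 mm thick, 160 mm along the spine, out to 111 mm from the axis, which lies in its mid-plane. Axes turn with it: x along the spine, y outward, z up from the face seen at the start.
- lower_leaf (a joint): Hinge of the lower leaf, same values and stiffness. It lies at 0, 5 mm below the upper leaf's rest plane, and must stay there.
- lower_leaf_tab (a point): Middle of the outer edge of the lower leaf's tab; the lower leaf is like the upper one, but its tab is 50 mm from the middle towards the near (-x) end.
- cap_a: Loose blue ribbed screw cap, 46 mm across, 26 mm tall, behind the stand (its +x side); origin at the centre of its underside. Leave it.
- cap_b: Second loose blue screw cap, same size, beside the first. Leave it.
- pen: Loose grey marker pen with black cap, 130 mm long along its y, 20 mm thick, lying behind the stand; origin at the centre of its underside. Leave it.

How it is judged:
By the outcome, as a careful person would: the job done as asked, in the order asked, and still so for the second after the job is handed in, with the robot touching nothing.
It also fails if it takes over 40 s, if anything falls off the work surface, if the arm or the gripper's body presses on something with over 40 N, if the wrist force passes 120 N, or if a joint passes its speed limit or range.

## Working session

There is one attempt and no reset: what is moved stays moved. The work goes in short steps, Python scripts to look and compute and a tool call to move; the robot and the scene stay as the last step left them, time stands still between calls to the robot, and variables do not carry over. Pictures are saved under pics/ and viewed, on a budget of 10 in all, crops included, one or two more only if the job needs it, and the job is handed in when it is done.

Besides the shell and the picture viewer there is one more tool, called after "Request:" by a JSON object that holds its "fn" and its "kwargs", one argument or row to a line. play_rows: Moves the arm, as the interface text tells. Its arguments: {"type":"object","properties":{"motion":{"type":"array"},"force":{"type":"number"}},"required":["motion"]}

```bash
mkdir -p pics; cat > h.py <<'E'
import numpy as np, cv2
from cell import arm
from scipy.spatial.transform import Rotation as R
def cloud(p):
    d=p["depth"];K=np.array(p["K"]);v,u=np.mgrid[:d.shape[0],:d.shape[1]]
    c=np.stack([(u-K[0,2])/K[0,0]*d,(v-K[1,2])/K[1,1]*d,d],-1)
    Rm=cv2.Rodrigues(np.array(p["rvec"],float))[0]
    w=(c-np.array(p["tvec"]).ravel())@Rm
    w[d==0]=np.nan
    return w
E
python3 - <<'E'
from h import *
ims=[]
for n in("top","side"):
    p=arm.get_image(n); ims.append(p["img"]); w=cloud(p); np.save(n+".npy",w)
    for q in("stand","upper_leaf","upper_leaf_tab","lower_leaf_tab","cap_a","pen"):
        for r in arm.look_for(p,q)[:2]:
            b=np.array(r["box"])*[640,400,640,400]; u,v=(b[:2]+b[2:]/2).astype(int)
            print(n,q,round(r["score"],2),b.astype(int),w[v,u].round(3))
cv2.imwrite("pics/a.png",np.vstack(ims)[:, :][::1] if 0 else cv2.resize(np.vstack(ims),(480,600)))
cv2.imwrite("pics/top.png",ims[0]);cv2.imwrite("pics/side.png",ims[1])
print(arm.observe())
E
```

```text
top stand 0.64 [270 195 125 107] [0.503 0.162 0.037]
top stand 0.33 [288 178  16  26] [0.628 0.24  0.026]
top upper_leaf 0.56 [269 212  68  84] [0.494 0.22  0.078]
top upper_leaf_tab 0.78 [268 210  74  88] [0.494 0.216 0.075]
top lower_leaf_tab 0.88 [276 247  20  52] [0.45  0.26  0.005]
top cap_a 0.75 [318 173  22  27] [0.636 0.168 0.028]
top cap_a 0.73 [286 179  20  24] [0.628 0.24  0.026]
top pen 0.91 [346 166  61  14] [0.668 0.066 0.019]
top pen 0.42 [269 212  72  86] [0.492 0.218 0.077]
side stand 0.71 [239 178 124 104] [0.52  0.188 0.055]
side upper_leaf 0.93 [243 180  89  76] [0.496 0.211 0.073]
side lower_leaf_tab 0.7 [242 195  22  10] [0.432 0.252 0.097]
side cap_a 0.88 [337 213  20  18] [0.628 0.225 0.027]
side cap_a 0.69 [241 192  24  15] [0.434 0.254 0.095]
side pen 0.95 [372 250  40  56] [0.67  0.058 0.018]
{'clock': 0.7, 'joints': array([ 1.02941715,  0.43448772,  0.02499954,  1.57318923, -0.0115728 ,
        1.13396115, -0.07507746]), 'dq': array([-2.52754698e-04, -5.91856435e-04, -1.23713597e-03,  1.07484307e-03,
       -5.53044872e-04, -2.12760544e-03, -7.86752467e-05]), 'joint_efforts': array([ 5.53027930e-04, -6.67495894e+01,  9.84438546e-01, -3.14756155e+01,
       -6.04692497e-02,  3.28362768e-02, -5.85082745e-06]), 'position': array([ 0.26550564, -0.5658402 ,  0.22675365]), 'ee_rot': array([ 2.65154662e+00, -1.68475808e+00,  1.11430698e-04]), 'force': array([ 0.18408919,  0.18376859, -0.67175504]), 'ft_torque': array([ 0.0271034 ,  0.07938983, -0.02994198]), 'width': 0.9996808148310363}
```

View pics/top.png

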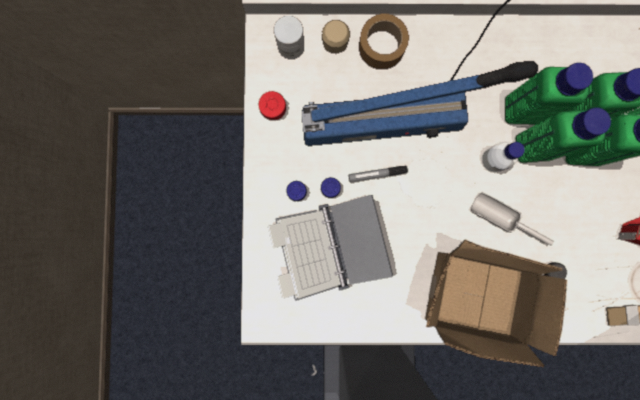

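View pics/side.png

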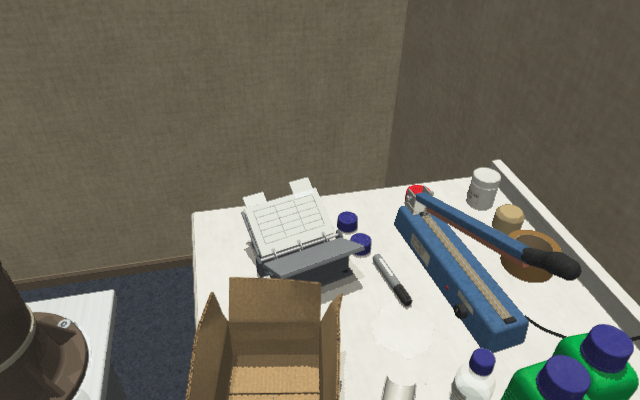

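```bash
python3 - <<'E'
from h import *
w=np.load("top.npy")
def plane(poly):
    m=np.zeros((400,640),np.uint8);cv2.fillPoly(m,[np.array(poly)],1)
    P=w[m>0];P=P[~np.isnan(P).any(1)]
    c=np.median(P,0)
    for _ in range(3):
        c=P.mean(0);n=np.linalg.svd(P-c,full_matrices=0)[2][2];n*=np.sign(n[2]);r=(P-c)@n;P=P[abs(r)<max(.004,2*r.std())]
    print("plane",c.round(3),n.round(3),len(P),"tilt",np.degrees(np.arccos(n[2])).round(1),r.std().round(4));return c,n
cr,nr=plane([(342,213),(370,203),(386,270),(356,278)])
cl,nl=plane([(286,222),(318,214),(335,282),(300,290)])
d=np.cross(nr,nl);d/=np.linalg.norm(d);d*=np.sign(d[0])
print("spine dir",d.round(3),"yaw",np.degrees(np.arctan2(d[1],d[0])))
p=np.linalg.lstsq(np.array([nr,nl,d]),np.array([nr@cr,nl@cl,d@(cr+cl)/2]),rcond=None)[0];print("pt",p.round(3))
for u,v in[(274,224),(279,234),(272,234),(284,243),(277,244),(282,285),(290,285),(322,208),(344,288),(375,197),(394,275),(270,222),(325,207)]:
    print((u,v),w[v,u].round(3))
# box & other obstacle heights
m=(w[...,0]>0.2)&(w[...,0]<1)&(abs(w[...,1])<.7)
for y in np.arange(-.5,.4,.1):
    print(round(y,1),[ (round(x,1),round(float(np.nanmax(np.append(w[m&(abs(w[...,0]-x)<.05)&(abs(w[...,1]-y)<.05)][:,2],-1))),2)) for x in np.arange(.3,.8,.1)])
p=cv2.imread("pics/top.png")[150:320,240:440];cv2.imwrite("pics/topc.png",cv2.resize(p,None,fx=4,fy=3.5,interpolation=2)[:600])
E
```

```text
plane [0.52  0.099 0.069] [-0.119  0.488  0.865] 2127 tilt 30.2 0.0013
plane [0.497 0.208 0.069] [ 0.132 -0.534  0.835] 2477 tilt 33.4 0.0013
spine dir [ 0.971  0.238 -0.001] yaw 13.771402822254869
pt [0.508 0.156 0.035]
(274, 224) [0.554 0.278 0.102]
(279, 234) [0.535 0.268 0.1  ]
(272, 234) [0.534 0.28  0.111]
(284, 243) [0.517 0.258 0.099]
(277, 244) [0.515 0.271 0.105]
(282, 285) [0.435 0.261 0.1  ]
(290, 285) [0.434 0.246 0.093]
(322, 208) [0.59  0.184 0.036]
(344, 288) [0.422 0.137 0.041]
(375, 197) [0.617 0.067 0.004]
(394, 275) [ 0.446  0.026 -0.   ]
(270, 222) [0.562 0.298 0.   ]
(325, 207) [0.592 0.177 0.036]
-0.5 [(np.float64(0.3), 0.02), (np.float64(0.4), 0.02), (np.float64(0.5), 0.06), (np.float64(0.6), 0.05), (np.float64(0.7), 0.01)]
-0.4 [(np.float64(0.3), 0.01), (np.float64(0.4), 0.02), (np.float64(0.5), 0.01), (np.float64(0.6), 0.01), (np.float64(0.7), 0.2)]
-0.3 [(np.float64(0.3), 0.0), (np.float64(0.4), 0.16), (np.float64(0.5), 0.16), (np.float64(0.6), 0.03), (np.float64(0.7), 0.22)]
-0.2 [(np.float64(0.3), 0.17), (np.float64(0.4), 0.16), (np.float64(0.5), 0.17), (np.float64(0.6), 0.03), (np.float64(0.7), 0.18)]
-0.1 [(np.float64(0.3), 0.17), (np.float64(0.4), 0.11), (np.float64(0.5), 0.17), (np.float64(0.6), 0.03), (np.float64(0.7), 0.05)]
-0.0 [(np.float64(0.3), 0.17), (np.float64(0.4), 0.16), (np.float64(0.5), 0.17), (np.float64(0.6), 0.01), (np.float64(0.7), 0.05)]
0.1 [(np.float64(0.3), 0.01), (np.float64(0.4), 0.08), (np.float64(0.5), 0.09), (np.float64(0.6), 0.09), (np.float64(0.7), 0.06)]
0.2 [(np.float64(0.3), 0.01), (np.float64(0.4), 0.1), (np.float64(0.5), 0.1), (np.float64(0.6), 0.09), (np.float64(0.7), 0.1)]
0.3 [(np.float64(0.3), 0.01), (np.float64(0.4), 0.1), (np.float64(0.5), 0.11), (np.float64(0.6), 0.11), (np.float64(0.7), 0.01)]
```

View pics/topc.png

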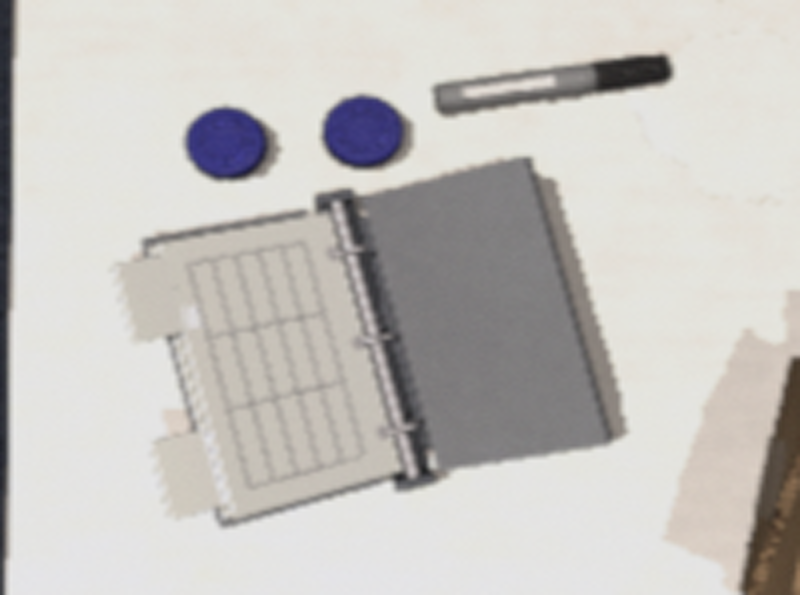

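```bash
cat >> h.py <<'E'
yaw=np.radians(13.8);S=np.array([.508,.156,.035])
Rs=R.from_euler('z',yaw).as_matrix()
t=np.radians(30);n=np.array([0,-np.cos(t),np.sin(t)]);d=np.array([0,np.sin(t),np.cos(t)])
RT=Rs@np.stack([[1,0,0],n,-d],1)
def world(Y,Z,X=.05): return S+Rs@np.array([X,Y,Z])
def rel(P,Rt=RT,o=None):
    o=o or arm.observe(); R0=R.from_rotvec(o["ee_rot"]).as_matrix()
    return (R0.T@(np.array(P)-o["position"])*1000).round(0),R.from_matrix(R0.T@Rt).as_rotvec().round(3)
def tcp(th,rho=.128):
    """TCP in stand Y,Z for leaf elevation th (deg)"""
    a=np.radians(th);u=np.array([0,np.cos(a),np.sin(a)]);b=np.array([0,np.sin(a),-np.cos(a)])
    if th<60:
        s=.010; c=.138*u+.002*b-s*d
    else: c=rho*u+.002*b
    return c-.0095*n
E
python3 - <<'E'
from h import *
print("via",rel([.45,-.15,.38]))
p0=tcp(33.4); pre=p0-.03*n+.08*d
for q in(pre,p0): print(q.round(4),world(q[1],q[2]).round(3),rel(world(q[1],q[2])))
E
```

```text
via (array([-298., -344., -153.]), array([-0.438,  0.359, -1.339]))
[0.     0.1855 0.1152] [0.512 0.348 0.15 ] (array([-723., -612.,   76.]), array([-0.438,  0.359, -1.339]))
[0.     0.1195 0.0609] [0.528 0.284 0.096] (array([-658., -599.,  131.]), array([-0.438,  0.359, -1.339]))
```

Request:
{"fn": "play_rows", "kwargs": {
  "motion": [
    [-1, 0, 0, -50, 0, 0, 0],
    [-1, -20, -20, -100, -0.04, 0.04, -0.13],
    [-1, -60, -70, -140, -0.09, 0.07, -0.27],
    [-1, -100, -115, -153, -0.13, 0.11, -0.4],
    [-1, -135, -155, -153, -0.18, 0.14, -0.54],
    [-1, -170, -195, -153, -0.22, 0.18, -0.67],
    [-1, -200, -235, -153, -0.26, 0.21, -0.8],
    [-1, -235, -270, -153, -0.31, 0.25, -0.94],
    [-1, -270, -310, -153, -0.35, 0.29, -1.07],
    [-1, -298, -344, -153, -0.4, 0.32, -1.2]
  ],
  "force": 20
}}

```text
clock: 1.7
position: [0.4329, -0.1871, 0.3805]
ee_rot: [2.656, 0.131, 0.074]
force: [1.6, -0.9, -0.2]
width: 0.177
```

```bash
python3 - <<'E'
from h import *
o=arm.observe();print(o["position"],o["joints"].round(2),o["width"],o["clock"])
print(rel([.5,.33,.3]))
E
```

```text
[ 0.43291015 -0.18708355  0.38047061] [ 0.4   0.02 -0.49  1.84  0.51  1.28 -0.14] 0.17690530503873125 1.7
(array([ 119., -488., -161.]), array([-0.038,  0.039, -0.133]))
```

Request:
{"fn": "play_rows", "kwargs": {
  "motion": [
    [-1, 11, -45, -15, -0.03, 0.03, -0.1],
    [-1, 22, -90, -30, -0.038, 0.039, -0.133],
    [-1, 34, -139, -46, -0.038, 0.039, -0.133],
    [-1, 46, -188, -62, -0.038, 0.039, -0.133],
    [-1, 58, -237, -78, -0.038, 0.039, -0.133],
    [-1, 70, -286, -94, -0.038, 0.039, -0.133],
    [-1, 82, -335, -110, -0.038, 0.039, -0.133],
    [-1, 94, -384, -126, -0.038, 0.039, -0.133],
    [-1, 106, -433, -143, -0.038, 0.039, -0.133],
    [-1, 119, -488, -161, -0.038, 0.039, -0.133]
  ]
}}

```text
clock: 2.7
position: [0.4967, 0.3021, 0.3037]
ee_rot: [2.601, 0.314, 0.084]
force: [0.6, -0.8, -0.3]
width: 0.002
```

```bash
python3 - <<'E'
from h import *
o=arm.observe();print(o["position"],o["joints"].round(2),o["width"],o["clock"])
p0=tcp(33.4); pre=p0-.03*n+.08*d
for q in (pre,p0-.03*n,p0):print(rel(world(q[1],q[2])))
E
```

```text
[0.496721   0.30208939 0.30371662] [-0.45  0.59 -0.75  1.39  0.69  1.76 -0.98] 0.0023568980702854073 2.7
(array([  26., -112.,  112.]), array([ 0.001,  0.   , -0.   ]))
(array([  26., -112.,  192.]), array([ 0.001,  0.   , -0.   ]))
(array([ 26., -82., 192.]), array([ 0.001,  0.   , -0.   ]))
```

Request:
{"fn": "play_rows", "kwargs": {
  "motion": [
    [-1, 8, -35, 20, 0, 0, 0],
    [-1, 16, -75, 40, 0, 0, 0],
    [-1, 24, -100, 70, 0, 0, 0],
    [-1, 26, -112, 100, 0, 0, 0],
    [-1, 26, -112, 120, 0, 0, 0],
    [-1, 26, -112, 140, 0, 0, 0],
    [-1, 26, -112, 160, 0, 0, 0],
    [-1, 26, -112, 160, 0, 0, 0]
  ]
}}

```text
clock: 3.5
position: [0.5181, 0.322, 0.1071]
ee_rot: [2.598, 0.312, 0.08]
force: [-0.1, -0.7, 0.0]
width: 0.006
```

```bash
python3 - <<'E'
from h import *
o=arm.observe();print(o["position"],o["joints"].round(2),o["force"].round(1),o["clock"])
p0=tcp(33.4)
for q in (p0-.03*n,p0):print(rel(world(q[1],q[2])))
a=arm.get_image("side")["img"][120:300,160:440];b=arm.get_image("wrist")["img"]
cv2.imwrite("pics/b.png",np.vstack([cv2.resize(a,(560,360),interpolation=2),cv2.resize(b,(560,240))[:240]]))
E
```

```text
[0.51812043 0.32204017 0.10707013] [-0.49  0.81 -0.69  1.52  0.81  1.51 -1.16] [-0.1 -0.7  0. ] 3.5
(array([ 1., -2., 29.]), array([ 0.004,  0.004, -0.001]))
(array([ 1., 28., 29.]), array([ 0.004,  0.004, -0.001]))
```

View pics/b.png

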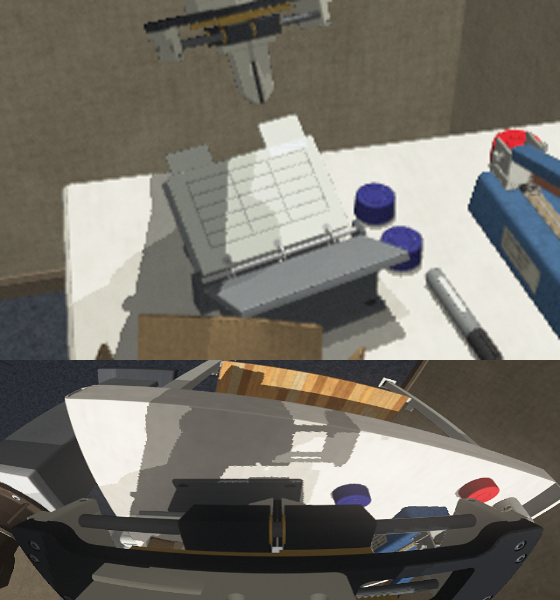

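Request:
{"fn": "play_rows", "kwargs": {
  "motion": [
    [-1, 1, -2, 15, 0, 0, 0],
    [-1, 1, -2, 31, 0, 0, 0],
    [-1, 1, 4, 31, 0, 0, 0],
    [-1, 1, 10, 31, 0, 0, 0],
    [-1, 1, 16, 31, 0, 0, 0],
    [-1, 1, 21, 31, 0, 0, 0],
    [-1, 1, 25, 31, 0, 0, 0],
    [-1, 1, 28, 31, 0, 0, 0]
  ]
}}

```text
clock: 4.4
position: [0.5285, 0.2868, 0.0972]
ee_rot: [2.603, 0.314, 0.085]
force: [-0.5, 2.2, -0.7]
width: 0.01
```

```bash
python3 - <<'E'
from h import *
o=arm.observe();print(o["position"],o["joints"].round(2),o["force"].round(1),o["clock"])
for th in list(range(34,152,4)):
    q=tcp(th); print(th,rel(world(q[1],q[2]),o=o)[0])
E
```

```text
[0.52850429 0.28683938 0.09715728] [-0.43  0.79 -0.69  1.58  0.83  1.45 -1.15] [-0.5  2.2 -0.7] 4.4
34 [-1.  3.  2.]
38 [-1. 12. -2.]
42 [-1. 21. -6.]
46 [-1. 30. -9.]
50 [ -1.  39. -11.]
54 [ -1.  49. -12.]
58 [ -1.  58. -13.]
62 [ -1.  68. -13.]
66 [ -1.  77. -13.]
70 [ -1.  85. -12.]
74 [ -1.  94. -10.]
78 [ -1. 103.  -8.]
82 [ -1. 111.  -5.]
86 [ -1. 120.  -1.]
90 [ -1. 127.   3.]
94 [ -1. 135.   8.]
98 [ -1. 142.  13.]
102 [ -1. 149.  18.]
106 [ -1. 156.  24.]
110 [ -1. 162.  31.]
114 [ -1. 168.  38.]
118 [ -1. 173.  45.]
122 [ -1. 177.  53.]
126 [ -1. 181.  61.]
130 [ -1. 185.  69.]
134 [ -1. 188.  78.]
138 [ -1. 190.  86.]
142 [ -1. 192.  95.]
146 [ -1. 193. 104.]
150 [ -1. 193. 113.]
```

Request:
{"fn": "play_rows", "kwargs": {
  "motion": [
    [-1, 0, 5, 0, 0, 0, 0],
    [-1, 0, 10, -1, 0, 0, 0],
    [-1, 0, 15, -3, 0, 0, 0],
    [-1, 0, 20, -5, 0, 0, 0],
    [-1, 0, 25, -7, 0, 0, 0],
    [-1, 0, 30, -9, 0, 0, 0],
    [-1, 0, 35, -10, 0, 0, 0],
    [-1, 0, 40, -11, 0, 0, 0],
    [-1, 0, 44, -12, 0, 0, 0],
    [-1, 0, 49, -12, 0, 0, 0]
  ]
}}

```text
clock: 5.4
position: [0.5372, 0.2514, 0.1323]
ee_rot: [2.603, 0.314, 0.085]
force: [0.7, 1.0, -0.4]
width: 0.007
```

```bash
python3 - <<'E'
from h import *
o=arm.observe();print(o["position"],o["joints"].round(2),o["force"].round(1),o["clock"])
for th in list(range(50,96,4)):
    q=tcp(th); print(th,rel(world(q[1],q[2]),o=o)[0])
a=arm.get_image("side")["img"][120:300,160:440]
cv2.imwrite("pics/c.png",cv2.resize(a,(560,360),interpolation=2))
E
```

```text
[0.53719971 0.25144416 0.13228251] [-0.36  0.73 -0.7   1.6   0.81  1.46 -1.09] [ 0.7  1.  -0.4] 5.4
50 [ -1. -10.   2.]
54 [-1. -0.  0.]
58 [-1.  9. -1.]
62 [-1. 19. -1.]
66 [-1. 27. -0.]
70 [-1. 36.  1.]
74 [-1. 45.  2.]
78 [-1. 54.  5.]
82 [-1. 62.  8.]
86 [-1. 70. 11.]
90 [-1. 78. 15.]
94 [-1. 86. 20.]
```

View pics/c.png

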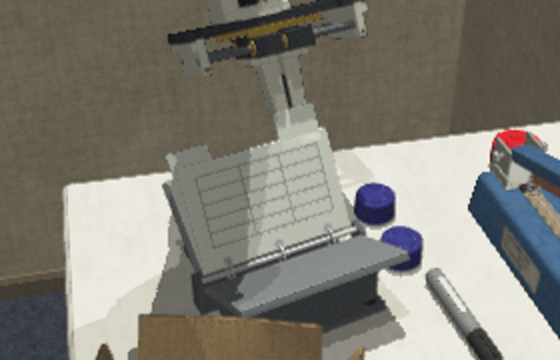

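Request:
{"fn": "play_rows", "kwargs": {
  "motion": [
    [-1, 0, 6, -1, 0, 0, 0],
    [-1, 0, 12, -1, 0, 0, 0],
    [-1, 0, 18, -1, 0, 0, 0],
    [-1, 0, 24, 0, 0, 0, 0],
    [-1, 0, 30, 0, 0, 0, 0],
    [-1, 0, 36, 1, 0, 0, 0],
    [-1, 0, 42, 2, 0, 0, 0],
    [-1, 0, 48, 3, 0, 0, 0],
    [-1, 0, 54, 5, 0, 0, 0],
    [-1, 0, 60, 7, 0, 0, 0]
  ]
}}

```text
clock: 6.45
position: [0.5508, 0.1962, 0.1567]
ee_rot: [2.602, 0.313, 0.085]
force: [-0.3, 0.1, -0.7]
width: 0.002
```

```bash
python3 - <<'E'
from h import *
o=arm.observe();print(o["position"],o["joints"].round(2),o["force"].round(1),o["clock"])
for th in list(range(78,122,4)):
    q=tcp(th); print(th,rel(world(q[1],q[2]),o=o)[0])
E
```

```text
[0.55083921 0.19622861 0.15672798] [-0.27  0.67 -0.71  1.65  0.81  1.44 -1.01] [-0.3  0.1 -0.7] 6.45
78 [-1. -8. -3.]
82 [-1.  1.  0.]
86 [-1.  9.  4.]
90 [-1. 17.  8.]
94 [-1. 25. 13.]
98 [-1. 32. 18.]
102 [-1. 39. 23.]
106 [-1. 45. 29.]
110 [-1. 51. 36.]
114 [-1. 57. 43.]
118 [-1. 62. 50.]
```

Request:
{"fn": "play_rows", "kwargs": {
  "motion": [
    [-1, 0, 6, 2, 0, 0, 0],
    [-1, 0, 12, 5, 0, 0, 0],
    [-1, 0, 18, 9, 0, 0, 0],
    [-1, 0, 24, 12, 0, 0, 0],
    [-1, 0, 29, 16, 0, 0, 0],
    [-1, 0, 34, 19, 0, 0, 0],
    [-1, 0, 38, 22, 0, 0, 0],
    [-1, 0, 42, 26, 0, 0, 0],
    [-1, 0, 46, 30, 0, 0, 0],
    [-1, 0, 50, 35, 0, 0, 0]
  ]
}}

```text
clock: 7.45
position: [0.5654, 0.1368, 0.1513]
ee_rot: [2.602, 0.313, 0.085]
force: [-0.1, -0.1, 1.5]
width: 0.006
```

```bash
python3 - <<'E'
from h import *
o=arm.observe();print(o["position"],o["joints"].round(2),o["force"].round(1),o["clock"])
for th in list(range(106,152,4)):
    q=tcp(th); print(th,rel(world(q[1],q[2]),o=o)[0])
a=arm.get_image("side")["img"][120:300,160:440]
cv2.imwrite("pics/d.png",cv2.resize(a,(560,360),interpolation=2))
E
```

```text
[0.56540597 0.13679837 0.1512968 ] [-0.17  0.64 -0.7   1.71  0.84  1.38 -0.95] [-0.1 -0.1  1.5] 7.45
106 [-1. -5. -6.]
110 [-1.  1.  1.]
114 [-1.  7.  8.]
118 [-1. 12. 15.]
122 [-1. 16. 23.]
126 [-1. 20. 31.]
130 [-1. 24. 39.]
134 [-1. 27. 47.]
138 [-1. 29. 56.]
142 [-1. 31. 65.]
146 [-1. 32. 74.]
150 [-1. 32. 83.]
```

View pics/d.png

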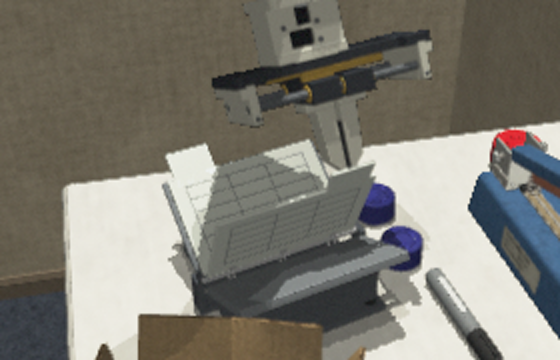

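Request:
{"fn": "play_rows", "kwargs": {
  "motion": [
    [-1, 0, 5, 6, 0, 0, 0],
    [-1, 0, 9, 11, 0, 0, 0],
    [-1, 0, 13, 17, 0, 0, 0],
    [-1, 0, 16, 23, 0, 0, 0],
    [-1, 0, 19, 29, 0, 0, 0],
    [-1, 0, 22, 35, 0, 0, 0],
    [-1, 0, 24, 41, 0, 0, 0],
    [-1, 0, 27, 47, 0, 0, 0],
    [-1, 0, 28, 53, 0, 0, 0],
    [-1, 0, 29, 59, 0, 0, 0]
  ]
}}

```text
clock: 8.5
position: [0.5786, 0.0818, 0.114]
ee_rot: [2.601, 0.311, 0.084]
force: [-0.4, -0.4, -0.1]
width: 0.006
```

```bash
python3 - <<'E'
from h import *
o=arm.observe();print(o["position"],o["joints"].round(2),o["force"].round(1),o["clock"])
for th in list(range(134,152,4)):
    q=tcp(th); print(th,rel(world(q[1],q[2]),o=o)[0])
E
```

```text
[0.57863264 0.08178615 0.11403374] [-0.09  0.66 -0.67  1.78  0.91  1.29 -0.95] [-0.4 -0.4 -0.1] 8.5
134 [ -1.  -4. -13.]
138 [-1. -1. -5.]
142 [-1.  0.  4.]
146 [-1.  2. 13.]
150 [-1.  2. 22.]
```

Press down slowly, with a little over-travel.

Request:
{"fn": "play_rows", "kwargs": {
  "motion": [
    [-1, 0, 1, 4, 0, 0, 0],
    [-1, 0, 1, 8, 0, 0, 0],
    [-1, 0, 2, 11, 0, 0, 0],
    [-1, 0, 2, 14, 0, 0, 0],
    [-1, 0, 2, 17, 0, 0, 0],
    [-1, 0, 2, 20, 0, 0, 0],
    [-1, 0, 2, 22, 0, 0, 0],
    [-1, 0, 2, 22, 0, 0, 0]
  ]
}}

```text
clock: 9.3
position: [0.5816, 0.0704, 0.0975]
ee_rot: [2.601, 0.312, 0.086]
force: [-5.3, 3.6, 13.0]
width: 0.006
```

```bash
python3 - <<'E'
from h import *
o=arm.observe();print(o["position"],o["joints"].round(2),o["force"].round(1),o["clock"])
q=tcp(150); print(rel(world(q[1],q[2]),o=o)[0])
E
```

```text
[0.58162668 0.07038412 0.09746941] [-0.08  0.68 -0.66  1.79  0.93  1.26 -0.96] [-5.3  3.6 13. ] 9.3
[-1.  0.  2.]
```

Request:
{"fn": "play_rows", "kwargs": {
  "motion": [
    [-1, 0, 0, 2, 0, 0, 0],
    [-1, 0, 0, -3, 0, 0, 0],
    [-1, 0, 0, -10, 0, 0, 0],
    [-1, 0, 0, -25, 0, 0, 0],
    [-1, 0, 0, -50, 0, 0, 0],
    [-1, 0, 0, -90, 0, 0, 0],
    [-1, 0, 0, -130, 0, 0, 0],
    [-1, 0, 0, -170, 0, 0, 0],
    [-1, 0, 0, -170, 0, 0, 0]
  ]
}}

```text
clock: 10.2
position: [0.5613, 0.1587, 0.2498]
ee_rot: [2.606, 0.316, 0.097]
force: [-0.2, 0.6, 0.0]
width: 0.001
```

```bash
python3 - <<'E'
from h import *
o=arm.observe();print(o["position"],o["force"].round(1),o["clock"])
p=arm.get_image("side");w=cloud(p);f=(w-S)@Rs
def tilt(mask,name):
    P=f[mask];c=P.mean(0)
    for _ in range(3):
        c=P.mean(0);m=np.linalg.svd(P-c,full_matrices=0)[2][2];m*=np.sign(m[2]);r=(P-c)@m;P=P[abs(r)<max(.003,2*r.std())]
    print(name,len(P),m.round(3),np.degrees(np.arctan2(m[1],m[2])).round(2),"offset at axis",(c@m).round(4),r.std().round(4))
inx=abs(f[...,0])<.07
tilt(inx&(f[...,1]<-.03)&(f[...,1]>-.09)&(f[...,2]>.005)&(f[...,2]<.09),"right")
tilt(inx&(f[...,1]>.03)&(f[...,1]<.09)&(f[...,2]>.0)&(f[...,2]<.09),"left")
for q in("cap_a","pen"):
    for r in arm.look_for(p,q)[:2]: print(q,round(r["score"],2),(np.array(r["box"])*[640,400,640,400]).astype(int))
cv2.imwrite("pics/e.png",cv2.resize(p["img"][120:300,160:440],(560,360),interpolation=2))
E
```

```text
[0.56128466 0.15871363 0.24982331] [-0.2  0.6  0. ] 10.2
right 833 [-0.003  0.501  0.866] 30.04 offset at axis 0.0044 0.0005
left 2013 [ 0.001 -0.502  0.865] -30.14 offset at axis -0.0048 0.0014
cap_a 0.75 [351 231  19  24]
cap_a 0.61 [337 212  19  18]
pen 0.68 [372 251  41  53]
```

View pics/e.png

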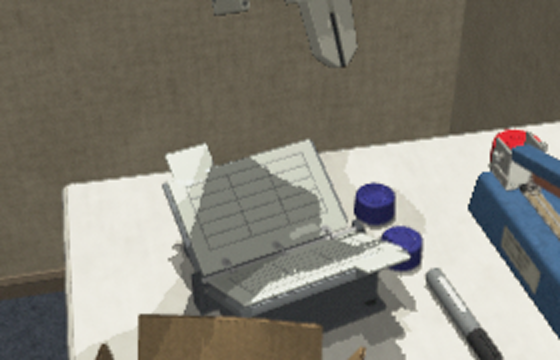

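```bash
python3 -c "
from cell import arm
print(arm.sign_off())"
```

```text
the job is handed in; nothing more can be done
None
```

The upper leaf now lies flat on the right wing, and I have handed the job in at about 10 s on the robot's clock. With the gripper shut, I pushed the leaf over by its tab in one slow sweep. I then pressed it onto the wing with about 14 N and backed the arm clear.

- **Leaves:** in the last side picture, plane fits put the right-hand leaf at 30.0° and the lower leaf, still on the left wing, at 30.1°. Both match the wings' 30°.
- **Offsets:** the fitted planes sit about 2 mm off their expected heights, which is within the 2 mm calibration error and my estimate of the spine position.
- **Caps and pen:** in the side picture the pen and one cap show in the same place as at the start, within about a pixel. The other cap was not detected at the start, so I only compared it by eye. It looks unmoved.
- **Forces:** the readings between moves were only a few newtons, apart from the final press, and read zero after the arm backed off.

No check failed.

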